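# Clamp the sample jar and tighten to the click

### The job

Gently set the clear sample jar with the yellow lid upright on the black spot of the bench clamp, centred between its two pads, and let go of it. Then turn the clamp's orange knob clockwise until the pads grip the jar and the knob's slip clutch clicks once, so that its pointer rests in the green zone; stop before a second click, let go, and leave the bottle, pan and loose cap where they are.

Things in the scene. Friction and masses are not known exactly. Their poses are not given: they have to be found in the camera images.
- jar_mid (a point): Centre (half-way up, on the axis; z up its axis) of the sample jar: a smooth straight cylinder 48 mm in diameter and 84 mm tall, clear plastic with a yellow lid of the same diameter on the top 17 mm, about 120 g. It stands on a wooden board 10 mm thick.
- nest (a point): Centre of the black spot on top of the clamp's grey base plate, 12 mm above the bench, where the jar's underside belongs. z up, +y the way the moving pad closes. The moving pad (at -y) starts 28 mm from this point; the fixed stop pad (at +y) may be set anywhere from 27 to 35 mm from it and is not measured. Nothing stands beside the nest along x. The knob's axis lies 130 mm away along -y.
- clamp: The clamp, fixed; origin under the middle of its 130 x 300 mm base plate at bench height. Pads 36 mm wide, tops 54 mm above the bench. The knob turns with 0.05 N m until the jar is gripped, 0.4 to 1.0 rad on; then resistance climbs within 0.15 rad to a crest of 0.24 N m, the clutch slips and it drops to 0.06 N m over 0.15 rad: the click. A second crest comes 0.3 rad after the first: too far.
- knob_grip (a point): Grip point on the knob's vertical axis, 98 mm above the bench: an orange bar 46 mm long along this point's x, 14 mm wide along y, from 72.5 to 112.5 mm above the bench, standing on an orange disc of radius 29 mm. Clockwise from above closes the moving pad, 15 mm per radian; it stays where it is left. Grip the bar with about 40 N lest it slips. The white pointer lies at the bar's +x end.
- pin_top (a point): Top of a green tell-tale pin (8 mm wide) in the middle of the bar's top. It starts 15 mm above the grip point and rises 12 mm per radian of clutch slip: risen 1.6 to 5.0 mm means clicked once. Meanwhile the knob's white pointer, which starts at the white line of the black collar ring below it, moves clockwise over the collar into its green zone.
- bottle: Bystander: amber bottle, 66 mm in diameter, 140 mm tall, on the bench; origin under its centre.
- pan: Bystander: steel pan, 80 mm in diameter, 28 mm tall, with a flat handle reaching 128 mm out along its +x; origin under the bowl's centre.
- cap: Bystander: loose yellow cap, 60 mm in diameter, 14 mm tall, lying on the board; origin under its centre.
Mind the look-alikes: they are no part of the job. There is more than one size of the part that bears jar_mid; the job needs the smallest.

How it is judged:
On the way, in this order (a step that is already met when the one before it is completed fails the run):
1. the jar stands upright and released on the nest, between the pads, the clutch not yet slipped (angle between jar_mid's own z axis and vertical below 0.08 rad and x of jar_mid in the frame of nest between -0.01 and 0.01 m and y of jar_mid in the frame of nest between -0.01 and 0.018 m and z of jar_mid in the frame of nest between 0.037 and 0.047 m and contact force between the fingers and jar below 0.1 N and z of pin_top in the frame of knob_grip below 0.0162 m), for 0.2 s.
2. the knob's clutch has slipped (pin risen, pointer in the green zone) while the clamp grips the jar (z of pin_top in the frame of knob_grip between 0.0166 and 0.02 m and contact force between jar and clamp above 2.4 N), for 0.1 s.
At the end, for the whole second after the job is handed in: Jar released, still, upright (0.08 rad) on the plate, centre 37-47 mm above it, within 10 mm of the nest across and -10 to +18 mm along the closing direction; the clamp holds it (total force over 2.4 N); pin risen 1.6 to 5.0 mm, pointer in the green zone (all of step 2 and angle between jar_mid's own z axis and vertical below 0.08 rad and x of jar_mid in the frame of nest between -0.01 and 0.01 m and y of jar_mid in the frame of nest between -0.01 and 0.018 m and z of jar_mid in the frame of nest between 0.037 and 0.047 m and contact force between the fingers and jar below 0.1 N and linear speed of jar below 0.02 m/s); the robot touches nothing.
It fails at once if the knob was turned on towards a second click: pointer beyond the green zone (z of pin_top in the frame of knob_grip above 0.0206 m).
It fails at once if the jar was pressed or knocked against the clamp with more than 40 N (contact force between jar and clamp above 40 N).
It fails at once if the jar was tipped over (angle between jar_mid's own z axis and vertical above 0.6 rad).
It fails at once if the bottle, pan or cap was moved more than 20 mm (distance of any of bottle, pan, cap from where it was at the start of the episode above 0.02 m).
It also fails if it takes over 64 s, if anything falls off the work surface, if the arm or the gripper's body presses on something with over 40 N, if the wrist force passes 120 N, or if a joint passes its speed limit or range.

### The arm

A 6-joint arm with a two-finger parallel gripper is mounted at the origin on the work surface. World frame = base frame: x ahead of the robot, y to its left, z up, the work surface at z = 0. Lengths are in m, angles in rad, forces in N, time in s.
With the tool pointing down it reaches from about 0.4 to 0.825 m from the base axis. Payload 7 kg.
Tool frame: the origin (TCP) lies midway between the tips of the shut fingers; the grasp point (between the pads) lies 19 mm behind it; y points along the fingers, z is the direction in which the jaws open and shut, and the axes are right-handed (so a half turn about y gives the same grasp; the last joint's range is limited). The gripper opens to 88 mm and grips with 3 to 60 N. Pads are 19 mm wide; open, the fingers measure 130 mm over their backs; the gripper's body (78 mm by 193 mm) begins 47 mm behind the grasp point.
Start: joints at [1.545, 0.359, 0.012, 0, -1.224, -0.288], TCP at [0.208, 0.642, 0.227] pointing down, gripper open.
Joint ranges: [-3.07, 3.07], [-1.43, 2.12], [-1.02, 1.25], [-3.03, 1.67], [-3.05, -0], [-3.03, 3.03]. Speed limits (rad/s): [2.39, 2.39, 3.01, 3.14, 3.14, 3.14].

### API

Orientations are given as [roll, pitch, yaw] about the fixed x, y, z axes, in that order (R = Rz(yaw) Ry(pitch) Rx(roll)).
In Python, from station import arm gives the robot as it stands.
- The arm moves only by the tool move_arm, never from a script. Its argument "deltas" is a list of rows, each an object with "dp": the shift along the tool's x, y, z in mm, a list of three; "rotation": the turn, a rotation vector about the tool's x, y, z in degrees, a list of three. A call has 1 to 5 rows; each row shifts and turns the pose as measured when the row begins, along the tool's axes as they then stand; what a row does not reach is not made up. A row lasts 1/12 s, in which the tool goes at most 41.7 mm and 7.16 degrees, less where a joint would pass 70% of its speed; a pose out of reach is approached as far as the arm can. A call is refused whole if a number of a shift passes 41.7 or a number of a turn 7.16, either way. A call with a gripper value outside its range is refused whole. "jaw" is the closure in counts, from 0 (fully open) to 255 (shut), set as the call begins (left out, the last holds). The fingers move at their own pace and stop on an object; "squeeze" is the grip in N (left out, the last holds). Time passes only in rows, so rows that do not move let the fingers close. It gives the time, the measured TCP pose, the force and the opening at its end, in the units of the state.
- arm.get_state(): the state, without advancing time (a new reading comes with each control period).
- arm.grab_frame(name): name is "side" or "top" or "wrist"; returns a dict with "pixels" (420x560x3 uint8, red, green, blue), "z_map" (420x560 float32, m along the optical axis (not along the pixel's ray), 0 where there is no reading), "fx", "fy", "cx", "cy" (pixels), "cam_to_world" (4x4, takes a point from camera to world coordinates); the wrist camera has in their place "mount" (4x4, takes a point from camera to tool coordinates, whose origin is the TCP and whose axes are the tool frame's). Camera axes: x right, y down, z forward; pixel columns grow to the right and rows downward; lengths in m; the calibration is good to about 2 mm. A picture is of the moment at which its call begins: read the wrist's pose just before it.
- arm.job_done(): hands the job in, once; it reports no verdict.
The state is a dict: "t": time; "q": joint angles; "qd": joint speeds; "joint_efforts": joint torques, N m; "eef_pos": TCP position; "ee_rot": TCP orientation; "force": force on the tool from outside, world axes, zero at the start; "moment": the same for the moment, N m; "width": finger opening in m.
Only numpy, scipy, OpenCV 4.12 (cv2) and the standard library are available. Lean on these libraries where they do the work, as an engineer would, in place of code of your own. Each camera call takes 0.05 s, during which the arm holds its last target.

## Working session

There is one attempt and no reset: what is moved stays moved. The work goes in short steps, Python scripts to look and compute and a tool call to move; the robot and the scene stay as the last step left them, time stands still between calls to the robot, and variables do not carry over. Pictures are saved under pics/ and viewed, and the job is handed in when it is done.

Besides the shell and the picture viewer there is one more tool, called after "Call:" by a JSON object that holds its "name" and its "arguments". move_arm: Moves the arm, as the interface text tells. Its arguments: {"type":"object","properties":{"deltas":{"type":"array","items":{"type":"object","properties":{"dp":{"type":"array","items":{"type":"number"}},"rotation":{"type":"array","items":{"type":"number"}}}}},"jaw":{"type":"number"},"squeeze":{"type":"number"}},"required":["deltas"]}

```bash
mkdir -p pics; ls; python3 - <<'E'
from station import arm
import cv2,numpy as np
s=arm.get_state();print(s)
for n in("side","top","wrist"):
    f=arm.grab_frame(n);cv2.imwrite(f"pics/{n}0.png",f["pixels"][...,::-1])
    np.savez(f"{n}0.npz",**f)
    print(n,{k:(np.round(v,4).tolist() if k not in("pixels","z_map") else v.shape) for k,v in f.items()})
E
```

```text
pics
{'t': 0.0, 'q': array([ 1.54510244e+00,  3.59366735e-01,  1.10645276e-02, -3.68883107e-04,
       -1.22410760e+00, -2.88123930e-01]), 'qd': array([-1.36941208e-03,  5.31281228e-04,  9.09653970e-06,  3.49265359e-04,
       -1.05702307e-04, -7.51947074e-04]), 'joint_efforts': array([-1.92182000e-03, -5.82713342e+01,  2.93054974e+01,  6.99724361e+00,
        6.81298159e-03, -1.70704088e-04]), 'eef_pos': array([0.20821997, 0.64156231, 0.22563482]), 'ee_rot': array([-1.56915081e+00,  1.26042644e-04,  2.82764932e+00]), 'force': array([0.47118057, 0.00504811, 0.30513592]), 'moment': array([ 0.04130064, -0.0179229 , -0.04515434]), 'width': 0.08736436047427026}
side {'pixels': (420, 560, 3), 'z_map': (420, 560), 'fx': 431.5503, 'fy': 431.5503, 'cx': 281.6919, 'cy': 211.2097, 'cam_to_world': [[-0.98, -0.1385, 0.1431, 0.4084], [-0.199, 0.6486, -0.7346, 0.8426], [0.0089, -0.7484, -0.6632, 0.7205], [0.0, 0.0, 0.0, 1.0]]}
top {'pixels': (420, 560, 3), 'z_map': (420, 560), 'fx': 410.8787, 'fy': 410.8787, 'cx': 281.143, 'cy': 202.9291, 'cam_to_world': [[0.0112, -0.9952, 0.097, 0.4733], [-0.9998, -0.0125, -0.0125, 0.1512], [0.0136, -0.0969, -0.9952, 0.965], [0.0, 0.0, 0.0, 1.0]]}
wrist {'pixels': (420, 560, 3), 'z_map': (420, 560), 'fx': 330.1623, 'fy': 330.1623, 'cx': 279.8689, 'cy': 210.5972, 'mount': [[-0.0008, 0.9534, 0.3016, -0.0821], [0.0003, -0.3016, 0.9534, -0.1573], [1.0, 0.0008, -0.0, -0.0008], [0.0, 0.0, 0.0, 1.0]]}
```

View pics/side0.png

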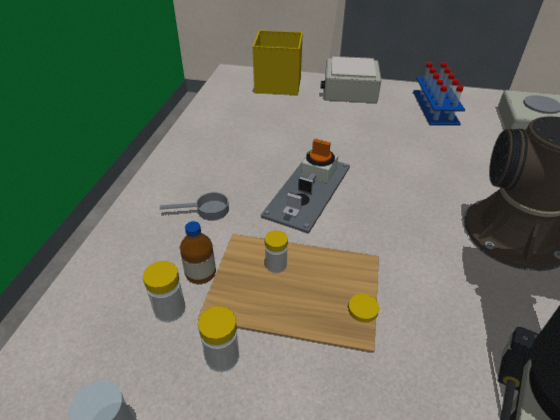

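View pics/top0.png

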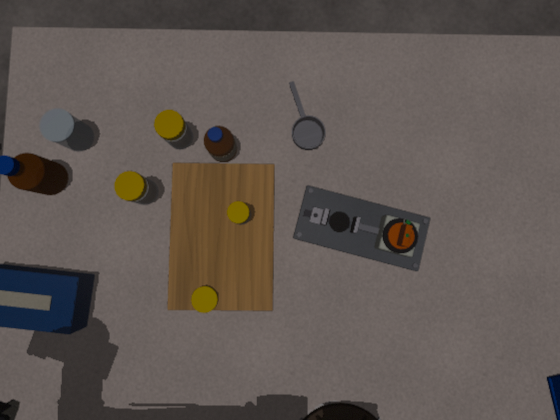

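View pics/wrist0.png

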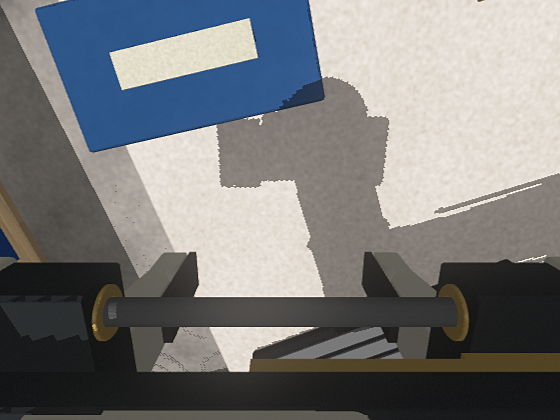

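The look-alikes are three yellow-lidded jars in the top view: (238,212) on the board, and (171,125) and (131,186) off it. (205,299) is the flat loose cap. The one at (238,212) is the smallest and stands on the board. I'll confirm that with a crop and a size measurement.

```bash
cat > h.py <<'E'
import numpy as np,cv2
from scipy.spatial.transform import Rotation as R
def load(n): return dict(np.load(n+".npz"))
def ray(f,u,v,z,T=None):
    T=f["cam_to_world"] if T is None else T
    d=T[:3,:3]@np.array([(u-f["cx"])/f["fx"],(v-f["cy"])/f["fy"],1]);o=T[:3,3]
    return o+d*(z-o[2])/d[2]
def proj(f,p,T=None):
    T=f["cam_to_world"] if T is None else T
    c=T[:3,:3].T@(np.asarray(p)-T[:3,3]);return np.array([f["fx"]*c[0]/c[2]+f["cx"],f["fy"]*c[1]/c[2]+f["cy"]])
def pts(f,T=None):
    T=f["cam_to_world"] if T is None else T
    z=f["z_map"];v,u=np.indices(z.shape)
    c=np.stack([(u-f["cx"])/f["fx"]*z,(v-f["cy"])/f["fy"]*z,z],-1)
    return c@T[:3,:3].T+T[:3,3]
def tool(s):
    T=np.eye(4);T[:3,:3]=R.from_euler("xyz",s["ee_rot"]).as_matrix();T[:3,3]=s["eef_pos"];return T
def blobs(m,a=30):
    n,l,st,c=cv2.connectedComponentsWithStats(m.astype(np.uint8));
    return [(c[i],st[i],l==i) for i in range(1,n) if st[i,4]>=a]
E
python3 - <<'E'
from h import *
for n in("top0","side0"):
    f=load(n);hsv=cv2.cvtColor(f["pixels"],cv2.COLOR_RGB2HSV);P=pts(f)
    print(n)
    for name,lo,hi in(("yel",(20,180,90),(32,255,255)),("ora",(5,190,100),(14,255,255)),("green",(50,100,60),(80,255,255))):
        for c,s,m in blobs(cv2.inRange(hsv,lo,hi)>0,4):
            p=P[m];p=p[f["z_map"][m]>0]
            zt=np.percentile(p[:,2],90) if len(p) else 0
            w=ray(f,*c,zt); print(name,c.round(1),s[2:],"ztop",zt.round(4),"xyz",w.round(4),"diam",(s[2]*np.median(f["z_map"][m])/f["fx"]).round(4))
f=load("top0");I=f["pixels"][...,::-1]
a=cv2.resize(I[180:280,290:440],None,fx=5,fy=5,interpolation=cv2.INTER_CUBIC);cv2.imwrite("pics/clamp.png",a)
f=load("side0");I=f["pixels"][...,::-1]
cv2.imwrite("pics/sidecrop.png",cv2.resize(I[130:380,130:390],None,fx=2.3,fy=2.3,interpolation=cv2.INTER_CUBIC))
E
```

```text
top0
yel [168.2 123.6] [ 29  28 629] ztop 0.1134 xyz [0.7219 0.3812 0.1134] diam 0.0615
yel [128.8 185.2] [ 29  29 664] ztop 0.1135 xyz [0.5894 0.4578 0.1135] diam 0.0605
yel [237.4 211.7] [ 22  23 397] ztop 0.0964 xyz [0.5383 0.2326 0.0964] diam 0.0467
yel [203.7 298.9] [ 27  27 554] ztop 0.0264 xyz [0.3469 0.3104 0.0264] diam 0.0606
ora [394.4 234.4] [ 17  25 179] ztop 0.0748 xyz [ 0.4945 -0.1064  0.0748] diam 0.0369
ora [408.2 236.3] [ 12  22 139] ztop 0.114 xyz [ 0.4901 -0.1236  0.114 ] diam 0.025
green [407.8 221.6] [ 5  4 14] ztop 0.0694 xyz [ 0.523  -0.1378  0.0694] diam 0.011
green [406.5 235. ] [2 3 6] ztop 0.1136 xyz [ 0.4927 -0.1203  0.1136] diam 0.0042
side0
yel [276.8  61.9] [  49   65 2786] ztop 0.1622 xyz [ 0.6874 -0.4783  0.1622] diam 0.1728
yel [275.9 240.4] [ 23  20 374] ztop 0.0947 xyz [0.5371 0.2395 0.0947] diam 0.0468
yel [160.3 276.8] [ 35  33 879] ztop 0.1117 xyz [0.719  0.3895 0.1117] diam 0.0635
yel [363.4 307.2] [ 30  28 670] ztop 0.025 xyz [0.3468 0.3151 0.025 ] diam 0.0585
yel [216.9 324.7] [  38   39 1159] ztop 0.1119 xyz [0.5878 0.4652 0.1119] diam 0.0624
ora [316.6 140.6] [ 6  4 19] ztop 0.1139 xyz [ 0.5055 -0.1201  0.1139] diam 0.0157
ora [325.5 143.2] [ 9  4 20] ztop 0.1127 xyz [ 0.4815 -0.1144  0.1127] diam 0.0233
ora [319.5 156.6] [ 21   9 118] ztop 0.0747 xyz [ 0.4934 -0.1064  0.0747] diam 0.0555
green [ 72.7 104.8] [  184   295 34215] ztop 0.0835 xyz [ 1.2681 -0.2102  0.0835] diam 0.8262
```

View pics/clamp.png

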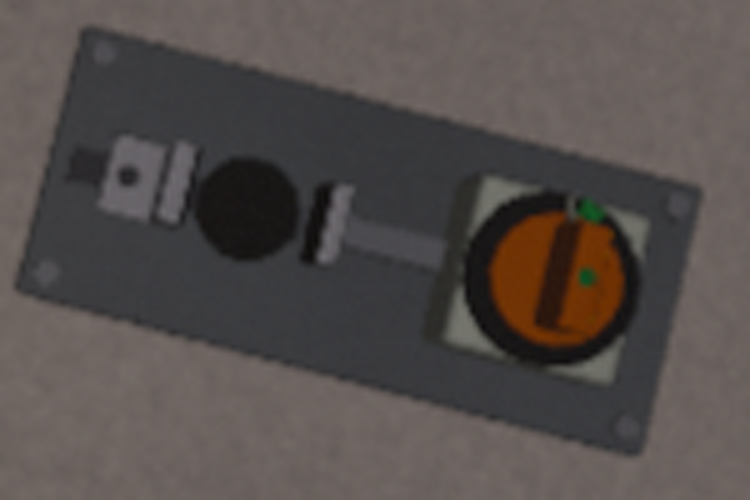

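View pics/sidecrop.png

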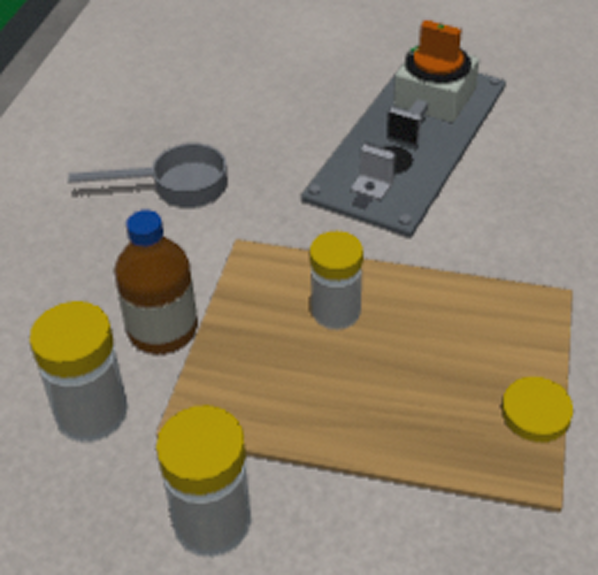

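The crop confirms it: the small jar stands on the board at side (276,240). It is about 47 mm wide, against about 62 mm for the other two. Next I'll measure the clamp frame.

```bash
python3 - <<'E'
from h import *
f=load("top0");P=pts(f);I=f["pixels"];hsv=cv2.cvtColor(I,cv2.COLOR_RGB2HSV)
print(I[250,350],I[200,320],I[300,350])
g=I.astype(int)
# plate: greyish-blue vs bench brownish
roi=np.zeros(I.shape[:2],bool);roi[175:285,285:440]=1
m=((g[...,2]>=g[...,0])&roi)|((g.sum(-1)<100)&roi)|(roi&(P[...,2]>0.03))
m=cv2.morphologyEx(m.astype(np.uint8),cv2.MORPH_CLOSE,np.ones((5,5)))
m=cv2.morphologyEx(m,cv2.MORPH_OPEN,np.ones((5,5)))
cs,_=cv2.findContours(m,0,2);c=max(cs,key=cv2.contourArea)
r=cv2.minAreaRect(c);b=cv2.boxPoints(r)
w=np.array([ray(f,u,v,0.012) for u,v in b]);print(b.round(1),w.round(4),w.mean(0).round(4))
print([np.linalg.norm(w[i]-w[i-1]).round(4) for i in range(4)])
e=[w[i]-w[i-1] for i in range(4)];L=max(e,key=np.linalg.norm);L=L*np.sign(L[1]);print("yaw of +y axis from world y",np.degrees(np.arctan2(-L[0],L[1])))
# black spot
m=(g.sum(-1)<75);m[:205]=0;m[240:]=0;m[:,:322]=0;m[:,360:]=0
for c,s,_ in blobs(m,20): print("spot",c.round(1),s,ray(f,*c,0.012).round(4))
# collar black ring (center): bbox of dark+orange
hm=((g.sum(-1)<70)|(cv2.inRange(hsv,(5,150,60),(14,255,255))>0));hm[:212]=0;hm[260:]=0;hm[:,:375]=0;hm[:,425:]=0
for c,s,_ in blobs(hm,200): print("collar",c.round(1),s,ray(f,*c,0.069).round(4))
# bar top from height
bm=(P[...,2]>0.107)&(P[...,2]<0.12)&roi
q=P[bm];print("bar",len(q),q.mean(0).round(4)); u,sv,vt=np.linalg.svd(q[:,:2]-q[:,:2].mean(0));print(vt[0],np.degrees(np.arctan2(vt[0,1],vt[0,0])))
pr=(q[:,:2]-q[:,:2].mean(0))@vt.T;print(np.ptp(pr,axis=0))
# pads
for lo,hi in((.045,.058),):
  pm=(P[...,2]>lo)&(P[...,2]<hi)&roi;pm[:,375:]=0
  for c,s,mm in blobs(pm,8): q=P[mm];print("pad",c.round(1),s,q.mean(0).round(4),q[:,2].max())
# collar zone height
print("z at knob disk ",P[225:250,385:400,2].round(3).max())
# side view spot/plate, jar dims
E
```

```text
[58 60 62] [59 60 63] [107  99  95]
[[292.5 240.1]
 [306.1 185.3]
 [431.1 216.3]
 [417.5 271.1]] [[ 0.4803  0.1121  0.012 ]
 [ 0.6085  0.0813  0.012 ]
 [ 0.5393 -0.2112  0.012 ]
 [ 0.4124 -0.1767  0.012 ]] [ 0.5101 -0.0486  0.012 ]
[np.float64(0.2966), np.float64(0.1319), np.float64(0.3006), np.float64(0.1315)]
yaw of +y axis from world y -13.299042345601247
spot [339.  221.5] [330 213  19  19 286] [0.5245 0.0042 0.012 ]
spot [352.7 224.3] [350 218   6  14  38] [ 0.5184 -0.0276  0.012 ]
collar [400.2 236.5] [383 219  34  34 623] [ 0.4903 -0.1206  0.069 ]
bar 154 [ 0.4941 -0.1213  0.1126]
[-0.97035792  0.24167231] 166.01473750014182
[0.04529069 0.01491146]
pad [325.5 215.6] [321 208  10  17  93] [0.5351 0.0408 0.0537] 0.05739356167986631
pad [356.1 223.6] [352 216   9  17  81] [ 0.518  -0.0274  0.0536] 0.057365006870497615
z at knob disk  0.965
```

```bash
cat > go.py <<'E'
import sys
from h import *
from station import arm
# usage: go.py x y z yawdeg -> remaining in tool axes (mm) and turn about tool axes (deg)
x,y,z,yaw=map(float,sys.argv[1:5]);s=arm.get_state();T=tool(s)
d=T[:3,:3].T@(np.array([x,y,z])-s["eef_pos"])*1e3
Rt=R.from_euler("xyz",[-90,0,yaw],degrees=True)
rv=(R.from_matrix(T[:3,:3]).inv()*Rt).as_rotvec(degrees=True)
print("t",round(s["t"],2),"pos",s["eef_pos"].round(4),"yaw",np.degrees(s["ee_rot"]).round(2),"q",s["q"].round(3),"F",s["force"].round(1),"M",s["moment"].round(3),"w",round(s["width"],4))
print("remaining dp",d.round(1),"norm",np.linalg.norm(d).round(1),"rot",rv.round(2))
E
python3 go.py 0.538 0.234 0.17 162
```

```text
t 0.15 pos [0.2083 0.6417 0.2258] yaw [-8.9930e+01  1.0000e-02  1.6202e+02] q [ 1.545  0.359  0.011 -0.    -1.224 -0.288] F [ 0.  -0.   1.1] M [-0.024  0.032 -0.003] w 0.0873
remaining dp [-439.5   56.3  285.9] norm 527.3 rot [-0.07  0.02 -0.01]
```

Call:
{"name": "move_arm", "arguments": {"deltas": [{"dp": [-33, 0, 22], "rotation": [0, 0, 0]}, {"dp": [-33, 0, 22], "rotation": [0, 0, 0]}, {"dp": [-33, 0, 22], "rotation": [0, 0, 0]}, {"dp": [-33, 0, 22], "rotation": [0, 0, 0]}, {"dp": [-33, 0, 22], "rotation": [0, 0, 0]}], "jaw": 0, "squeeze": 15}}

```text
t: 0.57
eef_pos: [0.3302, 0.4857, 0.2218]
ee_rot: [-1.565, 0.0, 2.837]
force: [1.2, 1.1, 0.2]
width: 0.088
```

```bash
python3 go.py 0.538 0.234 0.17 162
```

```text
t 0.57 pos [0.3302 0.4857 0.2218] yaw [-8.9680e+01  1.0000e-02  1.6255e+02] q [ 1.306  0.222 -0.19   0.    -1.164 -0.04 ] F [1.2 1.1 0.2] M [ 0.083 -0.131  0.036] w 0.088
remaining dp [-273.7   52.9  177.5] norm 330.5 rot [-0.32  0.55 -0.02]
```

Call:
{"name": "move_arm", "arguments": {"deltas": [{"dp": [-33, 5, 22], "rotation": [0, 0, 0]}, {"dp": [-33, 5, 22], "rotation": [0, 0, 0]}, {"dp": [-33, 5, 22], "rotation": [0, 0, 0]}, {"dp": [-33, 5, 22], "rotation": [0, 0, 0]}, {"dp": [-33, 5, 22], "rotation": [0, 0, 0]}]}}

```text
t: 0.98
eef_pos: [0.4584, 0.3232, 0.1977]
ee_rot: [-1.568, 0.001, 2.839]
force: [0.4, 1.0, 0.6]
width: 0.0874
```

```bash
python3 go.py 0.538 0.234 0.17 162
```

```text
t 0.98 pos [0.4584 0.3232 0.1977] yaw [-8.9810e+01  3.0000e-02  1.6269e+02] q [ 0.964  0.195 -0.284  0.002 -1.095  0.304] F [0.4 1.  0.6] M [ 0.035 -0.131  0.066] w 0.0874
remaining dp [-102.6   28.    61.4] norm 122.8 rot [-0.19  0.69 -0.03]
```

Call:
{"name": "move_arm", "arguments": {"deltas": [{"dp": [-33, 9, 20], "rotation": [0, 0, 0]}, {"dp": [-33, 9, 20], "rotation": [0, 0.5, 0]}, {"dp": [-28, 8, 17], "rotation": [0, 0, 0]}, {"dp": [-8, 2, 4], "rotation": [0, 0, 0]}]}}

```text
t: 1.32
eef_pos: [0.5416, 0.2249, 0.1684]
ee_rot: [-1.567, 0.0, 2.828]
force: [-0.3, -0.0, -0.2]
width: 0.0877
```

```bash
python3 go.py 0.538 0.234 0.17 162; python3 - <<'E'
from h import *
from station import arm
s=arm.get_state();f=arm.grab_frame("wrist");T=tool(s)@f["mount"]
cv2.imwrite("pics/w1.png",f["pixels"][...,::-1])
f["T"]=T;np.savez("w1.npz",**f)
hsv=cv2.cvtColor(f["pixels"],cv2.COLOR_RGB2HSV)
for c,st,m in blobs(cv2.inRange(hsv,(20,150,80),(32,255,255))>0,100):
    (u,v),r=cv2.minEnclosingCircle(np.argwhere(m)[:,::-1].astype(np.float32));P=pts(f,T)[m]
    print(c.round(1),st,P.min(0).round(3),P.max(0).round(3),ray(f,*c,.094,T).round(4))
E
```

```text
t 1.32 pos [0.5416 0.2249 0.1684] yaw [-8.9800e+01  1.0000e-02  1.6201e+02] q [ 0.728  0.26  -0.269  0.002 -1.045  0.528] F [-0.3 -0.  -0.2] M [ 0.036 -0.014  0.021] w 0.0877
remaining dp [ 6.3 -1.6 -7.5] norm 9.9 rot [-0.2   0.01 -0.01]
[ 4.7 46.3] [  0  12  13  67 603] [0.62  0.201 0.088] [0.728 0.372 0.326] [0.7082 0.355  0.094 ]
[273.5 224.1] [ 242  193   63   63 3104] [0.478 0.201 0.008] [0.62  0.255 0.326] [0.5416 0.2305 0.094 ]
[  6.7 245.3] [  0 226  18  35 366] [0.574 0.425 0.088] [0.603 0.432 0.105] [0.5879 0.4284 0.094 ]
[257.5 356.9] [237 347  48  25 535] [0.352 0.201 0.009] [0.62  0.335 0.326] [0.4312 0.2814 0.094 ]
```

View pics/w1.png

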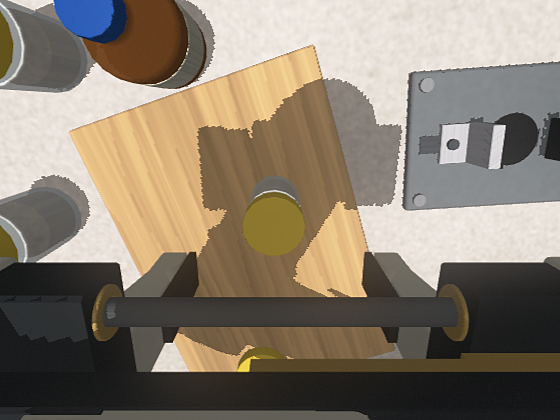

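The wrist view shows the yellow lid centred at (273,225), with the clamp at right and the loose cap at the bottom, clear of the fingers. Descending.

```bash
python3 go.py 0.5395 0.232 0.046 162
```

```text
t 1.37 pos [0.5418 0.225  0.1683] yaw [-8.9780e+01  1.0000e-02  1.6196e+02] q [ 0.728  0.261 -0.269  0.002 -1.045  0.527] F [ 1.4 -0.7  0.2] M [-0.019 -0.141 -0.016] w 0.0874
remaining dp [  4.3 122.3  -6.5] norm 122.6 rot [-0.22 -0.04 -0.01]
```

Call:
{"name": "move_arm", "arguments": {"deltas": [{"dp": [4, 20, -6], "rotation": [0, 0, 0]}, {"dp": [0, 28, 0], "rotation": [0, 0, 0]}, {"dp": [0, 28, 0], "rotation": [0, 0, 0]}, {"dp": [0, 25, 0], "rotation": [0, 0, 0]}, {"dp": [0, 15, 0], "rotation": [0, 0, 0]}]}}

```text
t: 1.78
eef_pos: [0.5435, 0.233, 0.053]
ee_rot: [-1.575, 0.006, 2.823]
force: [-1.0, -0.9, 0.2]
width: 0.0874
```

```bash
python3 go.py 0.5395 0.232 0.046 162
```

```text
t 1.78 pos [0.5435 0.233  0.053 ] yaw [-90.25   0.34 161.72] q [ 0.737  0.385 -0.394  0.004 -0.785  0.511] F [-1.  -0.9  0.2] M [-0.027  0.101  0.024] w 0.0874
remaining dp [3.5 7.  2.2] norm 8.1 rot [ 0.25 -0.28 -0.34]
```

Call:
{"name": "move_arm", "arguments": {"deltas": [{"dp": [4, 6, 2], "rotation": [0.2, -0.3, -0.3]}, {"dp": [0, 2, 0], "rotation": [0, 0, 0]}, {"dp": [0, 0, 0], "rotation": [0, 0, 0]}]}}

```text
t: 2.03
eef_pos: [0.536, 0.232, 0.041]
ee_rot: [-1.565, -0.004, 2.829]
force: [0.1, 0.4, 1.1]
width: 0.0877
```

```bash
python3 go.py 0.5395 0.232 0.046 162
```

```text
t 2.03 pos [0.536 0.232 0.041] yaw [-89.69  -0.21 162.09] q [ 0.743  0.398 -0.407 -0.001 -0.772  0.516] F [0.1 0.4 1.1] M [ 0.009 -0.024  0.033] w 0.0877
remaining dp [-3.3 -5.  -1.1] norm 6.1 rot [-0.31  0.09  0.21]
```

Call:
{"name": "move_arm", "arguments": {"deltas": [{"dp": [-3, -5, -1], "rotation": [-0.2, 0, 0.2]}, {"dp": [0, 0, 0], "rotation": [0, 0, 0]}, {"dp": [0, 0, 0], "rotation": [0, 0, 0]}]}}

```text
t: 2.28
eef_pos: [0.5406, 0.2338, 0.0494]
ee_rot: [-1.572, 0.002, 2.831]
force: [0.0, -0.1, -0.6]
width: 0.0874
```

```bash
python3 go.py 0.5395 0.232 0.046 162
```

```text
t 2.28 pos [0.5406 0.2338 0.0494] yaw [-9.0090e+01  1.4000e-01  1.6218e+02] q [ 0.741  0.389 -0.398  0.002 -0.781  0.518] F [ 0.  -0.1 -0.6] M [-0.04   0.016  0.052] w 0.0874
remaining dp [0.5 3.4 2. ] norm 4.0 rot [ 0.09  0.18 -0.14]
```

Call:
{"name": "move_arm", "arguments": {"deltas": [{"dp": [0, 2, 1], "rotation": [0, 0, 0]}, {"dp": [0, 0, 0], "rotation": [0, 0, 0]}, {"dp": [0, 0, 0], "rotation": [0, 0, 0]}, {"dp": [0, 0, 0], "rotation": [0, 0, 0]}, {"dp": [0, 0, 0], "rotation": [0, 0, 0]}], "jaw": 255, "squeeze": 15}}

```text
t: 2.7
eef_pos: [0.5419, 0.2338, 0.0505]
ee_rot: [-1.577, 0.006, 2.83]
force: [0.2, 0.5, 0.1]
width: 0.0597
```

Call:
{"name": "move_arm", "arguments": {"deltas": [{"dp": [0, 0, 0], "rotation": [0, 0, 0]}, {"dp": [0, 0, 0], "rotation": [0, 0, 0]}, {"dp": [0, 0, 0], "rotation": [0, 0, 0]}, {"dp": [0, 0, 0], "rotation": [0, 0, 0]}]}}

```text
t: 3.03
eef_pos: [0.5417, 0.2334, 0.0504]
ee_rot: [-1.577, 0.005, 2.83]
force: [-0.3, -0.3, 0.3]
width: 0.048
```

```bash
python3 go.py 0.5395 0.232 0.046 162; python3 - <<'E'
from h import *
from station import arm
for n in("side","wrist"):
    f=arm.grab_frame(n);cv2.imwrite(f"pics/{n}2.png",f["pixels"][...,::-1])
E
```

```text
t 3.03 pos [0.5417 0.2334 0.0504] yaw [-90.33   0.3  162.16] q [ 0.739  0.386 -0.4    0.002 -0.777  0.519] F [-0.3 -0.3  0.3] M [-0.093  0.14  -0.015] w 0.048
remaining dp [1.7 4.4 2. ] norm 5.1 rot [ 0.34  0.16 -0.3 ]
```

View pics/side2.png

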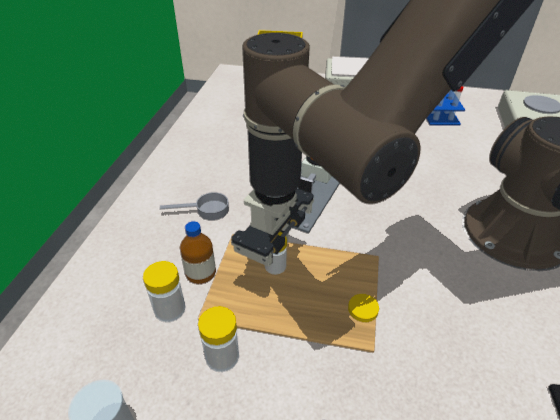

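Call:
{"name": "move_arm", "arguments": {"deltas": [{"dp": [0, 0, 0], "rotation": [0, 0, 0]}, {"dp": [0, -15, 0], "rotation": [0, 0, 0]}, {"dp": [0, -28, 0], "rotation": [0, 0, 0]}, {"dp": [0, -30, 0], "rotation": [0, 0, 0]}, {"dp": [0, -25, 0], "rotation": [0, 4, 0]}]}}

```text
t: 3.55
eef_pos: [0.5368, 0.2301, 0.1435]
ee_rot: [-1.564, -0.004, 2.76]
force: [0.9, 1.6, -1.4]
width: 0.0477
```

Call:
{"name": "move_arm", "arguments": {"deltas": [{"dp": [0, 0, 0], "rotation": [0, 6, 0]}, {"dp": [0, 0, 0], "rotation": [0, 7, 0]}, {"dp": [0, 0, 0], "rotation": [0, 7, 0]}, {"dp": [0, 0, 0], "rotation": [0, 7, 0]}, {"dp": [0, 0, 0], "rotation": [0, 7, 0]}]}}

```text
t: 3.97
eef_pos: [0.5393, 0.2324, 0.1506]
ee_rot: [-1.574, -0.001, 2.15]
force: [0.7, 0.2, -1.7]
width: 0.0472
```

Call:
{"name": "move_arm", "arguments": {"deltas": [{"dp": [0, 0, 0], "rotation": [0, 7, 0]}, {"dp": [0, 0, 0], "rotation": [0, 7, 0]}, {"dp": [0, 0, 0], "rotation": [0, 7, 0]}, {"dp": [0, 0, 0], "rotation": [0, 7, 0]}, {"dp": [0, 0, 0], "rotation": [0, 7, 0]}]}}

```text
t: 4.38
eef_pos: [0.538, 0.232, 0.1489]
ee_rot: [-1.571, -0.002, 1.525]
force: [0.6, -0.5, -0.5]
width: 0.0479
```

```bash
python3 go.py 0.5245 0.0042 0.14 76.5
```

```text
t 4.38 pos [0.538  0.232  0.1489] yaw [-90.    -0.1   87.37] q [ 0.74   0.275 -0.296 -0.002 -0.999 -0.785] F [ 0.6 -0.5 -0.5] M [ 0.04  -0.045 -0.04 ] w 0.0479
remaining dp [-228.2    8.5    3.1] norm 228.4 rot [-1.000e-02  1.087e+01  1.000e-01]
```

Call:
{"name": "move_arm", "arguments": {"deltas": [{"dp": [-20, 0, 0], "rotation": [0, 0, 0]}, {"dp": [-30, 0, 0], "rotation": [0, 0, 0]}, {"dp": [-35, 0, 0], "rotation": [0, 0, 0]}, {"dp": [-35, 0, 0], "rotation": [0, 0, 0]}, {"dp": [-35, 0, 0], "rotation": [0, 0, 0]}]}}

```text
t: 4.8
eef_pos: [0.5294, 0.0784, 0.1462]
ee_rot: [-1.569, -0.002, 1.522]
force: [0.4, -0.7, -1.0]
width: 0.0476
```

```bash
python3 go.py 0.5245 0.0042 0.14 76.5
```

```text
t 4.8 pos [0.5294 0.0784 0.1462] yaw [-89.92  -0.12  87.23] q [ 0.512  0.199 -0.406 -0.003 -0.966 -0.558] F [ 0.4 -0.7 -1. ] M [ 0.059 -0.156  0.061] w 0.0476
remaining dp [-74.3   6.    1.3] norm 74.6 rot [-0.09 10.73  0.11]
```

Call:
{"name": "move_arm", "arguments": {"deltas": [{"dp": [-33, 0, 0], "rotation": [0, 0, 0]}, {"dp": [-22, 0, 0], "rotation": [0, 0, 0]}, {"dp": [-8, 0, 0], "rotation": [0, 5, 0]}, {"dp": [0, 0, 0], "rotation": [0, 5, 0]}, {"dp": [0, 0, 0], "rotation": [0, 0.5, 0]}]}}

```text
t: 5.22
eef_pos: [0.5226, 0.0058, 0.1448]
ee_rot: [-1.566, -0.001, 1.326]
force: [-0.0, 0.3, -1.3]
width: 0.0479
```

```bash
python3 go.py 0.5245 0.0042 0.14 76.5; python3 - <<'E'
from h import *
from station import arm
s=arm.get_state();f=arm.grab_frame("wrist");f["T"]=tool(s)@f["mount"];np.savez("w3.npz",**f);cv2.imwrite("pics/w3.png",f["pixels"][...,::-1])
E
```

```text
t 5.22 pos [0.5226 0.0058 0.1448] yaw [-8.973e+01 -5.000e-02  7.598e+01] q [ 0.384  0.183 -0.431 -0.004 -0.961 -0.626] F [-0.   0.3 -1.3] M [ 0.156 -0.096  0.022] w 0.0479
remaining dp [-1.1  4.7 -2.3] norm 5.4 rot [-0.27 -0.52  0.05]
```

View pics/w3.png

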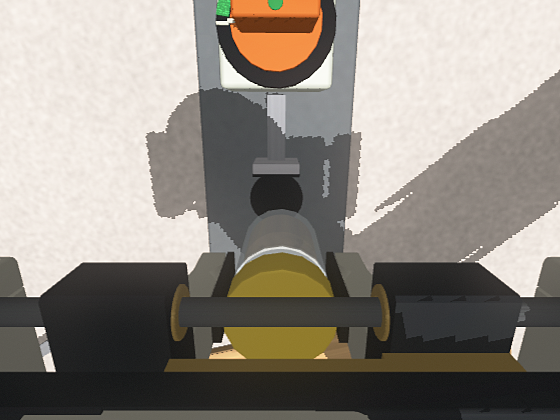

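```bash
python3 - <<'E'
from h import *
from scipy.optimize import least_squares
f=load("w3");T=f["T"];I=f["pixels"].astype(int)
m=(I.sum(-1)<130);m[:174]=0;m[214:]=0;m[:,:240]=0;m[:,312:]=0
c,s,mm=max(blobs(m,50),key=lambda b:b[1][4]);print(c,s)
E=[]
for r in range(178,208):
    x=np.where(mm[r])[0]
    if len(x)>30: E+= [(x[0]-.5,r),(x[-1]+.5,r)]
W=np.array([ray(f,u,v,.012,T) for u,v in E])[:,:2]
l=least_squares(lambda p:np.hypot(*(W-p[:2]).T)-p[2],[.52,0,.022],loss="soft_l1",f_scale=.001);print("spot",l.x.round(4),abs(l.fun).max())
# pointing of plate edges -> yaw, mid line
g=cv2.cvtColor(f["pixels"],cv2.COLOR_RGB2GRAY)
L=[];Rr=[]
for r in range(100,250,6):
    rw=I[r];sat=(rw[:,2]>=rw[:,0])&(rw.sum(-1)>180)
    x=np.where(sat[150:400])[0]+150
    if len(x): L.append((x[0]-.5,r));Rr.append((x[-1]+.5,r))
for n,S in(("L",L),("R",Rr)):
    w=np.array([ray(f,u,v,.012,T) for u,v in S])[:,:2];print(n,[tuple(np.round(a,3)) for a in w[::6]],)
    d=cv2.fitLine(w.astype(np.float32),cv2.DIST_HUBER,0,.01,.01).ravel();print(d, np.degrees(np.arctan2(d[1],d[0])))
# moving pad face via depth
P=pts(f,T);q=P[158:176,255:298].reshape(-1,3);print("pad",q.mean(0),np.percentile(q[:,2],95))
hsv=cv2.cvtColor(f["pixels"],cv2.COLOR_RGB2HSV)
b=(P[...,2]>.105)&(P[...,2]<.118);b[60:]=0
q=P[b];print("bar",q.mean(0).round(4),len(q))
e=P[(abs(P[...,2]-.0725)<.004)&(hsv[...,0]<15)&(hsv[...,1]>150)&(np.indices(b.shape)[0]<90)];print("disc",e.mean(0))
y=cv2.inRange(hsv,(20,150,60),(32,255,255))>0;y[:245]=0;y[365:]=0
q=P[y&(P[...,2]>.12)&(P[...,2]<.25)&(np.indices(y.shape)[0]<298)];print("lid",q.min(0),q.max(0),np.percentile(q[:,2],[50,95]))
E
```

```text
[275.65391512 193.23490735] [ 251  174   51   40 1673]
spot [0.5251 0.0036 0.0235] 0.0006584384372530644
L [(np.float64(0.566), np.float64(-0.094)), (np.float64(0.574), np.float64(-0.065)), (np.float64(0.581), np.float64(-0.035)), (np.float64(0.589), np.float64(-0.002)), (np.float64(0.598), np.float64(0.032))]
[ 0.2434446  0.9699148  0.5823107 -0.0293126] 75.910065
R [(np.float64(0.442), np.float64(-0.063)), (np.float64(0.454), np.float64(-0.035)), (np.float64(0.459), np.float64(-0.004)), (np.float64(0.465), np.float64(0.029)), (np.float64(0.476), np.float64(0.063))]
[ 0.2441458   0.96973854  0.4581109  -0.00196442] 75.86864
pad [ 0.51616168 -0.03062991  0.04937939] 0.054023874189897535
bar [ 0.494 -0.119  0.111] 1813
disc [ 0.49630451 -0.10827397  0.07173759]
lid [ 0.49950515 -0.0163319   0.15642144] [0.54158997 0.01251195 0.18933084] [0.18678077 0.1881558 ]
```

```bash
python3 - <<'E'
from h import *
from scipy.optimize import least_squares
f=load("w3");T=f["T"];TT=T@np.linalg.inv(f["mount"])
hsv=cv2.cvtColor(f["pixels"],cv2.COLOR_RGB2HSV);P=pts(f,T);I=f["pixels"]
y=cv2.inRange(hsv,(18,120,60),(34,255,255))>0
v,u=np.indices(y.shape);y&=(v>240)&(v<365)&(P[...,2]>.1855)&(P[...,2]<.193)
q=(P[y]-TT[:3,3])@TT[:3,:3]*1e3
print(len(q),q.min(0),q.max(0))
# visible edges by slice of tool x
for a in range(-26,30,4):
    s=q[abs(q[:,0]-a)<2]
    if len(s):print(a,s[:,2].min().round(1),s[:,2].max().round(1),s[:,1].mean().round(1),len(s))
E
```

```text
5282 [-21.88136348 -44.86049804 -23.17018974] [ 21.28436492 -40.70179003  22.64386528]
-22 -8.2 8.2 -42.0 138
-18 -15.4 14.6 -42.5 634
-14 -18.3 18.1 -42.6 807
-10 -21.2 20.3 -42.6 634
6 -23.2 22.6 -42.8 736
10 -22.7 22.6 -42.8 851
14 -20.4 21.4 -42.8 753
18 -19.5 18.5 -42.8 630
22 -15.3 14.4 -42.5 99
```

```bash
python3 go.py 0.525 0.004 0.09 76.0
```

```text
t 5.27 pos [0.5225 0.006  0.1447] yaw [-8.972e+01 -4.000e-02  7.620e+01] q [ 0.385  0.183 -0.431 -0.004 -0.961 -0.623] F [-0.5 -0.6 -0.9] M [ 0.051 -0.06   0.023] w 0.0481
remaining dp [-1.4 54.7 -3.1] norm 54.8 rot [-0.28  0.2   0.04]
```

Call:
{"name": "move_arm", "arguments": {"deltas": [{"dp": [-1.5, 5, -3], "rotation": [-0.2, 0.2, 0]}, {"dp": [0, 15, 0], "rotation": [0, 0, 0]}, {"dp": [0, 15, 0], "rotation": [0, 0, 0]}, {"dp": [0, 5, 0], "rotation": [0, 0, 0]}, {"dp": [0, 0, 0], "rotation": [0, 0, 0]}]}}

```text
t: 5.68
eef_pos: [0.5266, 0.0057, 0.1028]
ee_rot: [-1.572, -0.002, 1.34]
force: [0.3, -0.6, -0.4]
width: 0.0475
```

```bash
python3 go.py 0.525 0.004 0.0525 76.0
```

```text
t 5.68 pos [0.5266 0.0057 0.1028] yaw [-90.07  -0.12  76.79] q [ 0.383  0.233 -0.479 -0.001 -0.856 -0.613] F [ 0.3 -0.6 -0.4] M [ 0.064 -0.029 -0.054] w 0.0475
remaining dp [-2.1 50.3  1.2] norm 50.3 rot [0.07 0.79 0.12]
```

Call:
{"name": "move_arm", "arguments": {"deltas": [{"dp": [-2, 8, 1], "rotation": [0, 0.8, 0]}, {"dp": [0, 10, 0], "rotation": [0, 0, 0]}, {"dp": [0, 8, 0], "rotation": [0, 0, 0]}, {"dp": [0, 5, 0], "rotation": [0, 0, 0]}, {"dp": [0, 0, 0], "rotation": [0, 0, 0]}]}}

```text
t: 6.1
eef_pos: [0.5259, 0.005, 0.0694]
ee_rot: [-1.573, -0.002, 1.329]
force: [0.2, -0.1, -0.6]
width: 0.0477
```

```bash
python3 go.py 0.525 0.004 0.0525 76.0; python3 - <<'E'
from h import *
from station import arm
s=arm.get_state();f=arm.grab_frame("wrist");cv2.imwrite("pics/w4.png",f["pixels"][...,::-1])
f=arm.grab_frame("side");cv2.imwrite("pics/s4.png",cv2.resize(f["pixels"][90:300,180:460,::-1],None,fx=2.5,fy=2.5))
E
```

```text
t 6.1 pos [0.5259 0.005  0.0694] yaw [-90.12  -0.14  76.16] q [ 0.382  0.275 -0.518 -0.001 -0.775 -0.623] F [ 0.2 -0.1 -0.6] M [ 0.143 -0.003 -0.008] w 0.0477
remaining dp [-1.2 16.9  0.6] norm 16.9 rot [0.12 0.16 0.14]
```

View pics/w4.png

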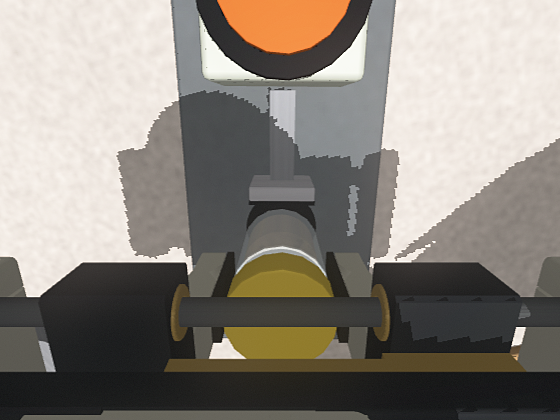

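View pics/s4.png

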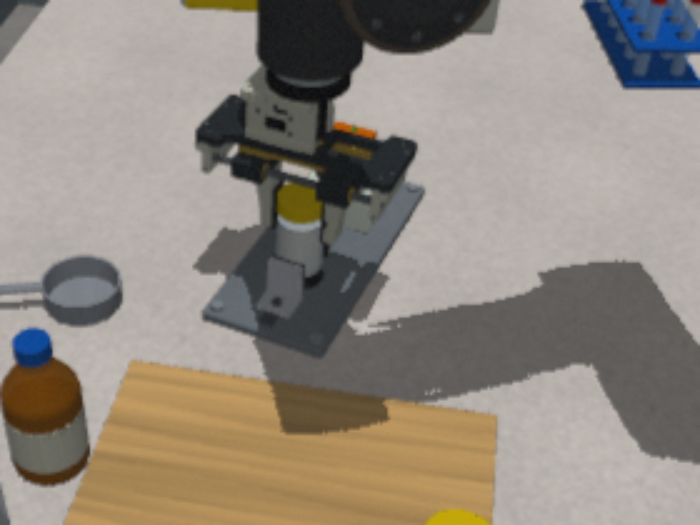

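The jar hangs between the pads. In the wrist view the moving pad is at (282,190), with clear space before the jar at (281,230). Lowering gently.

Call:
{"name": "move_arm", "arguments": {"deltas": [{"dp": [-1, 5, 0.5], "rotation": [0, 0, 0]}, {"dp": [0, 5, 0], "rotation": [0, 0, 0]}, {"dp": [0, 3, 0], "rotation": [0, 0, 0]}, {"dp": [0, 1, 0], "rotation": [0, 0, 0]}, {"dp": [0, 0, 0], "rotation": [0, 0, 0]}]}}

```text
t: 6.62
eef_pos: [0.5267, 0.0044, 0.0562]
ee_rot: [-1.576, -0.004, 1.33]
force: [-0.3, -0.0, -1.3]
width: 0.0478
```

```bash
python3 go.py 0.525 0.004 0.0525 76.0
```

```text
t 6.62 pos [0.5267 0.0044 0.0562] yaw [-90.31  -0.24  76.18] q [ 0.381  0.293 -0.532 -0.    -0.739 -0.622] F [-0.3 -0.  -1.3] M [ 0.094 -0.054 -0.046] w 0.0478
remaining dp [-0.8  3.7  1.6] norm 4.1 rot [0.31 0.18 0.24]
```

Call:
{"name": "move_arm", "arguments": {"deltas": [{"dp": [-0.5, 2, 1], "rotation": [0, 0, 0]}, {"dp": [0, 2, 0], "rotation": [0, 0, 0]}, {"dp": [0, 1, 0], "rotation": [0, 0, 0]}, {"dp": [0, 0, 0], "rotation": [0, 0, 0]}]}}

```text
t: 6.95
eef_pos: [0.5265, 0.0045, 0.0525]
ee_rot: [-1.578, -0.005, 1.331]
force: [-0.3, 0.1, -0.5]
width: 0.0478
```

```bash
python3 go.py 0.525 0.004 0.0525 76.0
```

```text
t 6.95 pos [0.5265 0.0045 0.0525] yaw [-90.42  -0.28  76.24] q [ 0.382  0.296 -0.539  0.    -0.727 -0.622] F [-0.3  0.1 -0.5] M [ 0.077 -0.087  0.011] w 0.0478
remaining dp [-0.8  0.   1.3] norm 1.6 rot [0.42 0.24 0.28]
```

Call:
{"name": "move_arm", "arguments": {"deltas": [{"dp": [0, 0.8, 0.5], "rotation": [0, 0, 0]}, {"dp": [0, 0.5, 0], "rotation": [0, 0, 0]}, {"dp": [0, 0, 0], "rotation": [0, 0, 0]}]}}

```text
t: 7.2
eef_pos: [0.5266, 0.0048, 0.0524]
ee_rot: [-1.58, -0.005, 1.331]
force: [0.1, 0.3, -0.7]
width: 0.0477
```

```bash
python3 go.py 0.525 0.004 0.0525 76.0
```

```text
t 7.2 pos [0.5266 0.0048 0.0524] yaw [-90.51  -0.31  76.28] q [ 0.383  0.296 -0.54   0.001 -0.724 -0.623] F [ 0.1  0.3 -0.7] M [0.032 0.003 0.01 ] w 0.0477
remaining dp [-1.1 -0.1  1.3] norm 1.8 rot [0.51 0.28 0.31]
```

Call:
{"name": "move_arm", "arguments": {"deltas": [{"dp": [0, 2, 0], "rotation": [0.4, 0, 0.3]}, {"dp": [0, 1.5, 0], "rotation": [0, 0, 0]}]}}

```text
t: 7.37
eef_pos: [0.5268, 0.0049, 0.0513]
ee_rot: [-1.573, 0.0, 1.333]
force: [-9.5, 2.5, 23.7]
width: 0.0479
```

```bash
python3 go.py 0.525 0.004 0.0525 76.0
```

```text
t 7.37 pos [0.5268 0.0049 0.0513] yaw [-9.015e+01  1.000e-02  7.635e+01] q [ 0.383  0.302 -0.535  0.002 -0.732 -0.623] F [-9.5  2.5 23.7] M [0.816 3.628 0.011] w 0.0479
remaining dp [-1.3 -1.2  1.5] norm 2.3 rot [ 0.15  0.35 -0.01]
```

Contact is firm at 24 N, so I'll ease off a touch and then release.

Call:
{"name": "move_arm", "arguments": {"deltas": [{"dp": [0, -0.5, 0], "rotation": [0, 0, 0]}, {"dp": [0, 0, 0], "rotation": [0, 0, 0]}]}}

```text
t: 7.53
eef_pos: [0.527, 0.005, 0.0523]
ee_rot: [-1.574, -0.0, 1.333]
force: [-0.6, -0.2, -1.2]
width: 0.0476
```

```bash
python3 go.py 0.525 0.004 0.0525 76.0
```

```text
t 7.53 pos [0.527  0.005  0.0523] yaw [-9.017e+01 -1.000e-02  7.635e+01] q [ 0.383  0.3   -0.534  0.002 -0.734 -0.623] F [-0.6 -0.2 -1.2] M [ 0.06  -0.007 -0.011] w 0.0476
remaining dp [-1.5 -0.2  1.7] norm 2.2 rot [0.17 0.35 0.01]
```

Call:
{"name": "move_arm", "arguments": {"deltas": [{"dp": [0, 0.3, 0], "rotation": [0, 0, 0]}, {"dp": [0, 0, 0], "rotation": [0, 0, 0]}, {"dp": [0, 0, 0], "rotation": [0, 0, 0]}, {"dp": [0, 0, 0], "rotation": [0, 0, 0]}, {"dp": [0, 0, 0], "rotation": [0, 0, 0]}], "jaw": 0}}

```text
t: 7.95
eef_pos: [0.5272, 0.005, 0.0512]
ee_rot: [-1.574, 0.0, 1.332]
force: [-0.4, -0.1, -0.0]
width: 0.0755
```

Call:
{"name": "move_arm", "arguments": {"deltas": [{"dp": [0, 0, 0], "rotation": [0, 0, 0]}, {"dp": [0, 0, 0], "rotation": [0, 0, 0]}, {"dp": [0, 0, 0], "rotation": [0, 0, 0]}, {"dp": [0, 0, 0], "rotation": [0, 0, 0]}]}}

```text
t: 8.28
eef_pos: [0.5271, 0.005, 0.0509]
ee_rot: [-1.573, 0.0, 1.332]
force: [-0.4, 0.0, -0.5]
width: 0.0873
```

Call:
{"name": "move_arm", "arguments": {"deltas": [{"dp": [0, -15, 0], "rotation": [0, 0, 0]}, {"dp": [0, -25, 0], "rotation": [0, 0, 0]}, {"dp": [0, -30, 0], "rotation": [0, 0, 0]}, {"dp": [0, -30, 0], "rotation": [0, 0, 0]}, {"dp": [0, -20, 0], "rotation": [0, 0, 0]}]}}

```text
t: 8.7
eef_pos: [0.5229, 0.0038, 0.1697]
ee_rot: [-1.562, 0.007, 1.331]
force: [0.3, -0.7, 0.5]
width: 0.0875
```

```bash
python3 go.py 0.4935 -0.122 0.16 166; python3 - <<'E'
from h import *
from station import arm
s=arm.get_state();f=arm.grab_frame("wrist");f["T"]=tool(s)@f["mount"];np.savez("w5.npz",**f);cv2.imwrite("pics/w5.png",f["pixels"][...,::-1])
E
```

```text
t 8.7 pos [0.5229 0.0038 0.1697] yaw [-89.5    0.41  76.28] q [ 3.830e-01  1.620e-01 -3.950e-01  1.000e-03 -1.025e+00 -6.230e-01] F [ 0.3 -0.7  0.5] M [ 0.183 -0.227  0.006] w 0.0875
remaining dp [-129.1   10.6   -1.3] norm 129.5 rot [-7.100e-01 -8.972e+01  7.000e-02]
```

View pics/w5.png

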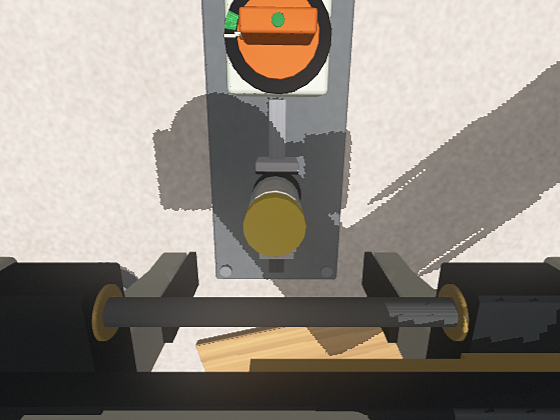

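```bash
python3 - <<'E'
from h import *
f=load("w5");T=f["T"];P=pts(f,T);hsv=cv2.cvtColor(f["pixels"],cv2.COLOR_RGB2HSV)
y=cv2.inRange(hsv,(18,120,60),(34,255,255))>0;v,u=np.indices(y.shape)
y&=(v>180)&(v<270)&(u>220)&(u<330)&(abs(P[...,2]-.096)<.004)
(cx,cy),ax,an=cv2.fitEllipse(cv2.findContours(y.astype(np.uint8),0,1)[0][0]);print(cx,cy,ax)
a=np.radians(76);B=np.array([[np.sin(a),-np.cos(a)],[np.cos(a),np.sin(a)]])
nest=np.array([.525,.004])
J=ray(f,cx,cy,.096,T);print("jar",J.round(4),"in nest",(B@(J[:2]-nest)).round(4),np.median(P[y][:,2]))
b=(P[...,2]>.107)&(P[...,2]<.118)&(v<60)&(hsv[...,0]<15);q=P[b]
r=cv2.minAreaRect((q[:,:2]*1000).astype(np.float32));print("bar",r,len(q))
g=cv2.inRange(hsv,(50,100,60),(80,255,255))>0
for c,s,m in blobs(g,15): print(c.round(1),s,ray(f,*c,.113,T).round(4))
E
```

```text
273.9079284667969 225.8617401123047 (58.93165588378906, 61.803550720214844)
jar [0.5274 0.006  0.096 ] in nest [0.0019 0.0025] 0.09512939282819263
bar ((493.26513671875, -122.53724670410156), (14.427870750427246, 45.94255447387695), 75.8415298461914) 1992
[231.2  20.5] [225  10  14  20 206] [ 0.5193 -0.1278  0.113 ]
[277.6  19.3] [272  12  12  15 140] [ 0.4932 -0.1222  0.113 ]
```

Jar stands 1.9 mm across and 2.5 mm along from the nest point, lid at (274,226). Next I move to the knob, turning by -90°.

Call:
{"name": "move_arm", "arguments": {"deltas": [{"dp": [-18, 0, 0], "rotation": [0, -7, 0]}, {"dp": [-27, 0, -4], "rotation": [0, -7, 0]}, {"dp": [-27, 0, -9], "rotation": [0, -7, 0]}, {"dp": [-22, 0, -11], "rotation": [0, -7, 0]}, {"dp": [-12, 0, -8], "rotation": [0, -7, 0]}]}}

```text
t: 9.17
eef_pos: [0.5565, -0.0982, 0.1781]
ee_rot: [-1.574, 0.002, 1.955]
force: [0.3, -0.3, -0.3]
width: 0.0879
```

Call:
{"name": "move_arm", "arguments": {"deltas": [{"dp": [0, 0, 0], "rotation": [0, -7, 0]}, {"dp": [0, 0, 0], "rotation": [0, -7, 0]}, {"dp": [0, 0, 0], "rotation": [0, -7, 0]}, {"dp": [0, 0, 0], "rotation": [0, -7, 0]}, {"dp": [0, 0, 0], "rotation": [0, -7, 0]}]}}

```text
t: 9.58
eef_pos: [0.5578, -0.1022, 0.1761]
ee_rot: [-1.571, 0.003, 2.581]
force: [-0.3, 0.5, -0.2]
width: 0.0876
```

```bash
python3 go.py 0.4933 -0.1223 0.16 166
```

```text
t 9.58 pos [ 0.5578 -0.1022  0.1761] yaw [-90.02   0.18 147.85] q [ 0.165  0.22  -0.305  0.002 -1.044  0.844] F [-0.3  0.5 -0.2] M [0.029 0.057 0.049] w 0.0876
remaining dp [44.  16.  51.4] norm 69.5 rot [ -0.   -18.15  -0.18]
```

Call:
{"name": "move_arm", "arguments": {"deltas": [{"dp": [14, 0, 18], "rotation": [0, 0, 0]}, {"dp": [20, 3, 22], "rotation": [0, 0, 0]}, {"dp": [8, 3, 9], "rotation": [0, -7, 0]}, {"dp": [0, 0, 0], "rotation": [0, -7, 0]}, {"dp": [0, 0, 0], "rotation": [0, -3.5, 0]}]}}

```text
t: 10.0
eef_pos: [0.4931, -0.1224, 0.1675]
ee_rot: [-1.57, 0.001, 2.905]
force: [0.7, -0.6, -0.3]
width: 0.0875
```

```bash
python3 go.py 0.4933 -0.1223 0.14 166;  python3 - <<'E'
from h import *
from station import arm
s=arm.get_state();f=arm.grab_frame("wrist");f["T"]=tool(s)@f["mount"];np.savez("w6.npz",**f);cv2.imwrite("pics/w6.png",f["pixels"][...,::-1])
E
```

```text
t 10.0 pos [ 0.4931 -0.1224  0.1675] yaw [-8.9950e+01  6.0000e-02  1.6647e+02] q [ 1.450e-01  1.320e-01 -4.370e-01  1.000e-03 -1.001e+00  1.189e+00] F [ 0.7 -0.6 -0.3] M [ 0.013 -0.093 -0.006] w 0.0875
remaining dp [-0.1 27.5 -0.2] norm 27.5 rot [-0.05  0.47 -0.06]
```

View pics/w6.png

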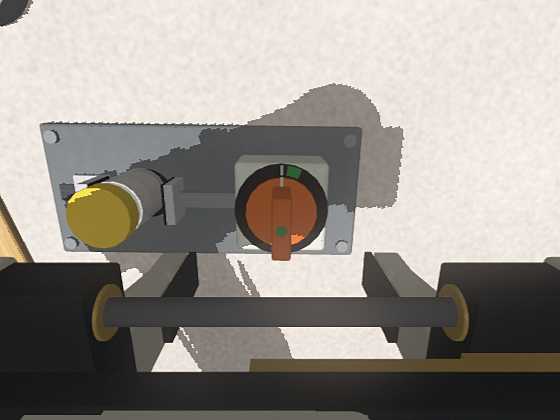

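View (w6): pointer at the white line (282,175), green zone just clockwise at (293,172), bar in line with the tool. Descending onto it.

Call:
{"name": "move_arm", "arguments": {"deltas": [{"dp": [0, 15, 0], "rotation": [0, 0.5, 0]}, {"dp": [0, 22, 0], "rotation": [0, 0, 0]}, {"dp": [0, 22, 0], "rotation": [0, 0, 0]}, {"dp": [0, 14, 0], "rotation": [0, 0, 0]}, {"dp": [0, 0, 0], "rotation": [0, 0, 0]}]}}

```text
t: 10.47
eef_pos: [0.4949, -0.1224, 0.0933]
ee_rot: [-1.572, 0.006, 2.89]
force: [-0.6, -0.6, 0.7]
width: 0.0873
```

```bash
python3 go.py 0.4933 -0.1223 0.081 166
```

```text
t 10.47 pos [ 0.4949 -0.1224  0.0933] yaw [-90.06   0.36 165.57] q [ 0.144  0.217 -0.531  0.002 -0.817  1.173] F [-0.6 -0.6  0.7] M [-0.025  0.129  0.004] w 0.0873
remaining dp [ 1.7 12.3  0.3] norm 12.5 rot [ 0.06 -0.43 -0.37]
```

Call:
{"name": "move_arm", "arguments": {"deltas": [{"dp": [1.5, 7, 0], "rotation": [0, -0.4, -0.3]}, {"dp": [0, 5, 0], "rotation": [0, 0, 0]}, {"dp": [0, 1, 0], "rotation": [0, 0, 0]}, {"dp": [0, 0, 0], "rotation": [0, 0, 0]}]}}

```text
t: 10.8
eef_pos: [0.4943, -0.1219, 0.0802]
ee_rot: [-1.571, 0.001, 2.895]
force: [-0.2, -0.7, 0.0]
width: 0.0876
```

```bash
python3 go.py 0.4933 -0.1223 0.081 166
```

```text
t 10.8 pos [ 0.4943 -0.1219  0.0802] yaw [-9.0040e+01  6.0000e-02  1.6586e+02] q [ 0.144  0.237 -0.541 -0.    -0.792  1.18 ] F [-0.2 -0.7  0. ] M [-0.059  0.01  -0.019] w 0.0876
remaining dp [ 0.9 -0.8  0.6] norm 1.3 rot [ 0.04 -0.14 -0.06]
```

Call:
{"name": "move_arm", "arguments": {"deltas": [{"dp": [0.8, 0, 0.5], "rotation": [0, 0, 0]}, {"dp": [0, 0, 0], "rotation": [0, 0, 0]}, {"dp": [0, 0, 0], "rotation": [0, 0, 0]}, {"dp": [0, 0, 0], "rotation": [0, 0, 0]}, {"dp": [0, 0, 0], "rotation": [0, 0, 0]}], "jaw": 255, "squeeze": 40}}

```text
t: 11.22
eef_pos: [0.495, -0.1222, 0.0825]
ee_rot: [-1.573, 0.005, 2.895]
force: [-0.1, 0.8, -0.1]
width: 0.0598
```

Call:
{"name": "move_arm", "arguments": {"deltas": [{"dp": [0, 0, 0], "rotation": [0, 0, 0]}, {"dp": [0, 0, 0], "rotation": [0, 0, 0]}, {"dp": [0, 0, 0], "rotation": [0, 0, 0]}, {"dp": [0, 0, 0], "rotation": [0, 0, 0]}, {"dp": [0, 0, 0], "rotation": [0, 0, 0]}]}}

```text
t: 11.63
eef_pos: [0.4952, -0.1222, 0.0831]
ee_rot: [-1.573, 0.006, 2.895]
force: [-1.2, 0.1, -0.1]
width: 0.0268
```

Call:
{"name": "move_arm", "arguments": {"deltas": [{"dp": [0, 0, 0], "rotation": [0, 0, 0]}, {"dp": [0, 0, 0], "rotation": [0, 0, 0]}, {"dp": [0, 0, 0], "rotation": [0, 0, 0]}, {"dp": [0, 0, 0], "rotation": [0, 0, 0]}]}}

```text
t: 11.97
eef_pos: [0.4948, -0.1239, 0.083]
ee_rot: [-1.57, 0.005, 2.895]
force: [-0.1, 1.8, 1.6]
width: 0.0137
```

```bash
cat > look.py <<'E'
import sys
from h import *
from station import arm
n=sys.argv[1];s=arm.get_state();f=arm.grab_frame("wrist");f["T"]=tool(s)@f["mount"];np.savez(n+".npz",**f)
I=f["pixels"][...,::-1];cv2.imwrite(f"pics/{n}.png",I)
cv2.imwrite(f"pics/{n}z.png",cv2.resize(I[130:330,180:380],None,fx=3,fy=3,interpolation=cv2.INTER_CUBIC))
hsv=cv2.cvtColor(f["pixels"],cv2.COLOR_RGB2HSV)
for c,st,m in blobs(cv2.inRange(hsv,(50,100,50),(80,255,255))>0,8): print("green",c.round(1),st)
E
python3 go.py 0.4933 -0.1223 0.08 166; python3 look.py w7
```

```text
t 11.97 pos [ 0.4948 -0.1239  0.083 ] yaw [-89.98   0.3  165.86] q [ 0.142  0.232 -0.541  0.003 -0.793  1.18 ] F [-0.1  1.8  1.6] M [1.086 0.051 0.008] w 0.0137
remaining dp [ 1.8  3.  -1.2] norm 3.7 rot [-0.02 -0.14 -0.3 ]
green [296.7 203.7] [287 196  22  18 269]
```

View pics/w7.png

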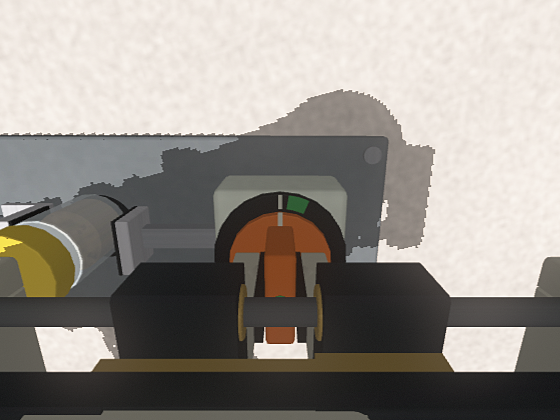

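Call:
{"name": "move_arm", "arguments": {"deltas": [{"dp": [0, 0, 0], "rotation": [0, 4, 0]}, {"dp": [0, 0, 0], "rotation": [0, 4, 0]}, {"dp": [0, 0, 0], "rotation": [0, 4, 0]}, {"dp": [0, 0, 0], "rotation": [0, 4, 0]}]}}

```text
t: 12.35
eef_pos: [0.4945, -0.1243, 0.083]
ee_rot: [-1.571, 0.005, 2.607]
force: [-0.4, -2.3, 0.2]
width: 0.0135
```

```bash
python3 go.py 0.4935 -0.1235 0.083 166; python3 look.py w8
```

```text
t 12.35 pos [ 0.4945 -0.1243  0.083 ] yaw [-90.01   0.28 149.39] q [ 0.142  0.232 -0.541  0.004 -0.794  0.892] F [-0.4 -2.3  0.2] M [-0.587 -0.099  0.03 ] w 0.0135
remaining dp [ 1.3  0.  -0.1] norm 1.3 rot [ -0.03 -16.61  -0.28]
green [297.  203.5] [287 195  22  18 276]
green [280.5 296. ] [277 296   8   1   8]
```

View pics/w8.png

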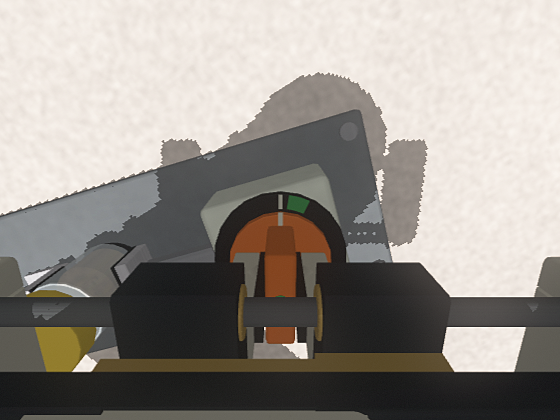

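The collar turns with the knob: the green zone stays at (297,203) beside the pointer. So clutch slip will show directly as that zone shifting. Continuing.

Call:
{"name": "move_arm", "arguments": {"deltas": [{"dp": [0, 0, 0], "rotation": [0, 4, 0]}, {"dp": [0, 0, 0], "rotation": [0, 4, 0]}, {"dp": [0, 0, 0], "rotation": [0, 0, 0]}]}}

```text
t: 12.65
eef_pos: [0.4943, -0.1245, 0.083]
ee_rot: [-1.571, 0.005, 2.461]
force: [0.5, -1.5, -0.5]
width: 0.0136
```

```bash
python3 go.py 0.4942 -0.124 0.083 166; python3 look.py w9
```

```text
t 12.65 pos [ 0.4943 -0.1245  0.083 ] yaw [-90.02   0.27 141.01] q [ 0.142  0.232 -0.542  0.005 -0.794  0.745] F [ 0.5 -1.5 -0.5] M [-0.31  -0.15  -0.005] w 0.0136
remaining dp [ 0.4  0.  -0.3] norm 0.5 rot [ -0.04 -24.99  -0.27]
green [297.  203.6] [287 195  22  18 270]
green [280.5 296. ] [277 296   8   1   8]
```

Call:
{"name": "move_arm", "arguments": {"deltas": [{"dp": [0, 0, 0], "rotation": [0, 3, 0]}, {"dp": [0, 0, 0], "rotation": [0, 3, 0]}]}}

```text
t: 12.87
eef_pos: [0.4942, -0.1246, 0.0831]
ee_rot: [-1.571, 0.005, 2.366]
force: [-0.3, -2.6, 0.8]
width: 0.0135
```

```bash
python3 go.py 0.4942 -0.124 0.083 166; python3 look.py w9
```

```text
t 12.87 pos [ 0.4942 -0.1246  0.0831] yaw [-90.03   0.27 135.56] q [ 0.142  0.232 -0.542  0.005 -0.794  0.65 ] F [-0.3 -2.6  0.8] M [-0.736 -0.053 -0.018] w 0.0135
remaining dp [ 0.5  0.1 -0.4] norm 0.6 rot [ -0.04 -30.44  -0.27]
green [296.9 203.4] [287 195  22  18 273]
green [280.5 296. ] [277 296   8   1   8]
```

Call:
{"name": "move_arm", "arguments": {"deltas": [{"dp": [0, 0, 0], "rotation": [0, 3, 0]}, {"dp": [0, 0, 0], "rotation": [0, 3, 0]}]}}

```text
t: 13.08
eef_pos: [0.4941, -0.1248, 0.0831]
ee_rot: [-1.571, 0.005, 2.264]
force: [-0.2, -1.2, -0.5]
width: 0.0138
```

```bash
python3 go.py 0.4942 -0.124 0.083 166; python3 look.py w10
```

```text
t 13.08 pos [ 0.4941 -0.1248  0.0831] yaw [-90.03   0.27 129.7 ] q [ 0.141  0.232 -0.542  0.005 -0.794  0.548] F [-0.2 -1.2 -0.5] M [-0.709  0.044  0.077] w 0.0138
remaining dp [ 0.5  0.1 -0.6] norm 0.8 rot [ -0.05 -36.3   -0.27]
green [297.  203.4] [287 195  22  18 275]
green [280.5 296. ] [277 296   8   1   8]
```

Call:
{"name": "move_arm", "arguments": {"deltas": [{"dp": [0, 0, 0], "rotation": [0, 3, 0]}, {"dp": [0, 0, 0], "rotation": [0, 3, 0]}]}}

```text
t: 13.3
eef_pos: [0.4939, -0.1249, 0.0831]
ee_rot: [-1.571, 0.005, 2.162]
force: [-0.2, -1.4, 0.6]
width: 0.014
```

```bash
python3 go.py 0.4942 -0.124 0.083 166; python3 look.py w11
```

```text
t 13.3 pos [ 0.4939 -0.1249  0.0831] yaw [-90.04   0.26 123.89] q [ 0.141  0.232 -0.542  0.005 -0.794  0.446] F [-0.2 -1.4  0.6] M [-0.65  -0.044  0.069] w 0.014
remaining dp [ 0.6  0.1 -0.7] norm 0.9 rot [ -0.06 -42.11  -0.26]
green [296.9 203.4] [287 195  22  18 272]
green [280.5 296. ] [277 296   8   1   8]
```

View pics/w11.png

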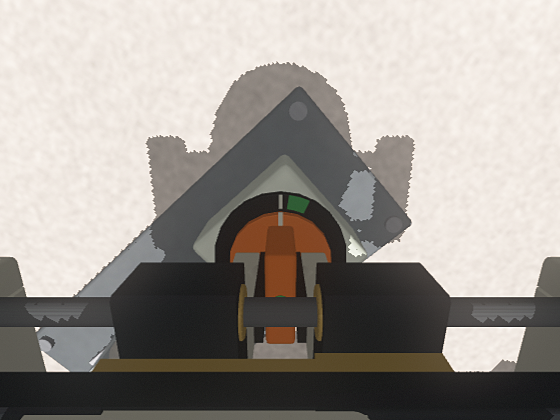

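Call:
{"name": "move_arm", "arguments": {"deltas": [{"dp": [0, 0, 0], "rotation": [0, 2.5, 0]}, {"dp": [0, 0, 0], "rotation": [0, 2, 0]}]}}

```text
t: 13.52
eef_pos: [0.4938, -0.125, 0.083]
ee_rot: [-1.571, 0.005, 2.088]
force: [-0.5, -1.5, 0.8]
width: 0.0136
```

```bash
python3 go.py 0.4942 -0.124 0.083 166; python3 look.py w12
```

```text
t 13.52 pos [ 0.4938 -0.125   0.083 ] yaw [-90.04   0.26 119.64] q [ 0.141  0.232 -0.542  0.006 -0.795  0.372] F [-0.5 -1.5  0.8] M [-0.573 -0.013  0.216] w 0.0136
remaining dp [ 0.6  0.  -0.8] norm 1.0 rot [ -0.07 -46.36  -0.26]
green [296.  203.3] [286 195  22  18 274]
green [280.5 296. ] [277 296   8   1   8]
```

Call:
{"name": "move_arm", "arguments": {"deltas": [{"dp": [0, 0, 0], "rotation": [0, 2.5, 0]}, {"dp": [0, 0, 0], "rotation": [0, 2, 0]}]}}

```text
t: 13.73
eef_pos: [0.4937, -0.125, 0.083]
ee_rot: [-1.571, 0.005, 2.016]
force: [-1.3, -1.7, 0.4]
width: 0.014
```

```bash
python3 go.py 0.4942 -0.124 0.083 166; python3 look.py w13
```

```text
t 13.73 pos [ 0.4937 -0.125   0.083 ] yaw [-90.03   0.26 115.52] q [ 0.141  0.232 -0.542  0.006 -0.795  0.3  ] F [-1.3 -1.7  0.4] M [-0.612  0.012  0.211] w 0.014
remaining dp [ 0.7  0.  -0.9] norm 1.1 rot [ -0.08 -50.48  -0.26]
green [292.  202.3] [282 195  22  17 274]
green [280.5 296. ] [277 296   8   1   8]
```

Torque rose to 0.21 N m, and the green zone has begun to slip, moving from 297 to 292 px. Small steps from here.

Call:
{"name": "move_arm", "arguments": {"deltas": [{"dp": [0, 0, 0], "rotation": [0, 2, 0]}, {"dp": [0, 0, 0], "rotation": [0, 1.5, 0]}]}}

```text
t: 13.95
eef_pos: [0.4936, -0.1251, 0.083]
ee_rot: [-1.571, 0.005, 1.961]
force: [-0.0, -2.0, -0.2]
width: 0.0135
```

```bash
python3 go.py 0.4942 -0.124 0.083 166; python3 look.py w14
```

```text
t 13.95 pos [ 0.4936 -0.1251  0.083 ] yaw [-90.03   0.27 112.35] q [ 0.142  0.232 -0.543  0.006 -0.795  0.244] F [-0.  -2.  -0.2] M [-0.628  0.036  0.188] w 0.0135
remaining dp [ 0.8  0.  -1. ] norm 1.2 rot [ -0.1  -53.65  -0.26]
green [288.7 201.9] [279 195  21  16 270]
green [280.5 296. ] [277 296   8   1   8]
```

View pics/w14z.png

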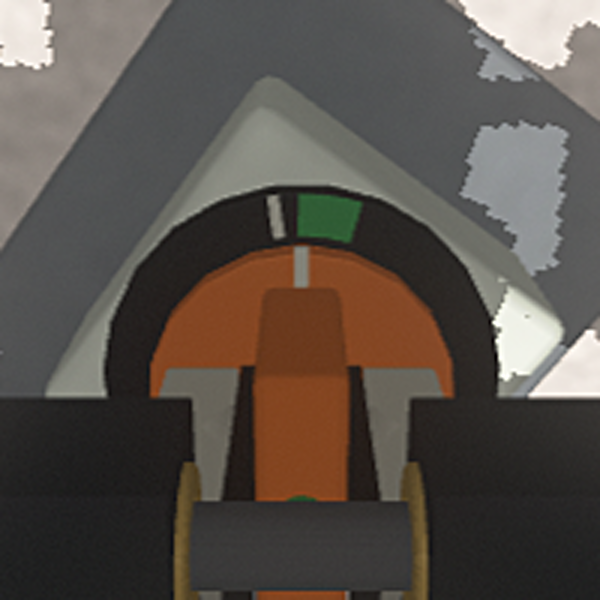

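The pointer (301,270 in the crop) is at the leading edge of the green zone. I need about 6° more to sit mid-green.

Call:
{"name": "move_arm", "arguments": {"deltas": [{"dp": [0, 0, 0], "rotation": [0, 2, 0]}, {"dp": [0, 0, 0], "rotation": [0, 1.5, 0]}]}}

```text
t: 14.17
eef_pos: [0.4935, -0.1251, 0.083]
ee_rot: [-1.571, 0.005, 1.902]
force: [-0.5, -1.3, -0.0]
width: 0.0141
```

```bash
python3 go.py 0.4942 -0.124 0.083 166; python3 look.py w15
```

```text
t 14.17 pos [ 0.4935 -0.1251  0.083 ] yaw [-90.03   0.26 108.96] q [ 0.141  0.232 -0.543  0.006 -0.795  0.185] F [-0.5 -1.3 -0. ] M [-0.653  0.071  0.091] w 0.0141
remaining dp [ 0.8  0.  -1.1] norm 1.3 rot [ -0.1  -57.04  -0.26]
green [284.7 201.4] [275 195  21  15 271]
green [280.5 296. ] [277 296   8   1   8]
```

View pics/w15z.png

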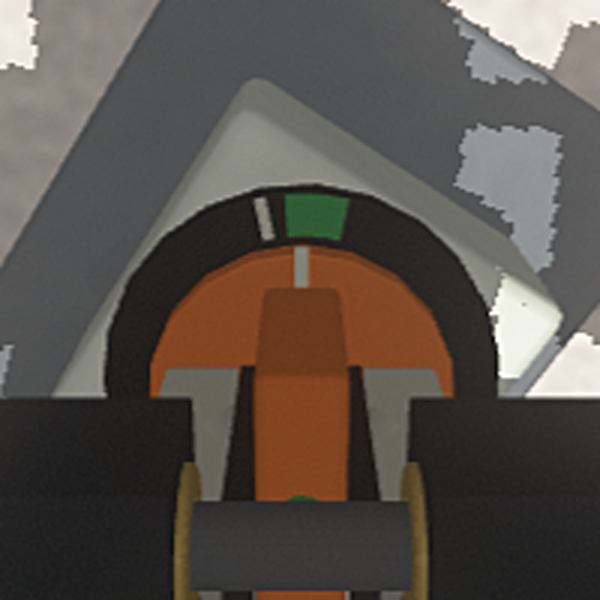

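Call:
{"name": "move_arm", "arguments": {"deltas": [{"dp": [0, 0, 0], "rotation": [0, 2, 0]}, {"dp": [0, 0, 0], "rotation": [0, 0, 0]}]}}

```text
t: 14.38
eef_pos: [0.4934, -0.1252, 0.083]
ee_rot: [-1.571, 0.005, 1.867]
force: [-0.1, -2.6, 0.0]
width: 0.0139
```

```bash
python3 go.py 0.4942 -0.124 0.083 166; python3 look.py w16
```

```text
t 14.38 pos [ 0.4934 -0.1252  0.083 ] yaw [-90.04   0.26 106.98] q [ 0.141  0.232 -0.543  0.006 -0.795  0.151] F [-0.1 -2.6  0. ] M [-0.592 -0.018  0.004] w 0.0139
remaining dp [ 0.9  0.  -1.1] norm 1.4 rot [ -0.1  -59.02  -0.25]
green [282.  201.3] [272 195  21  14 270]
green [280.5 296. ] [277 296   8   1   8]
```

View pics/w16z.png

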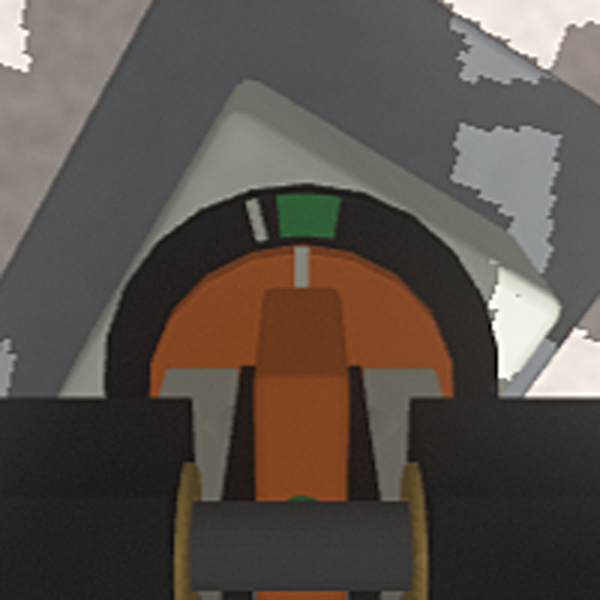

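Pointer now sits in the middle of the green zone (crop 301,265), and torque has fallen to about 0: clicked once. Releasing.

Call:
{"name": "move_arm", "arguments": {"deltas": [{"dp": [0, 0, 0], "rotation": [0, 0, 0]}, {"dp": [0, 0, 0], "rotation": [0, 0, 0]}, {"dp": [0, 0, 0], "rotation": [0, 0, 0]}, {"dp": [0, 0, 0], "rotation": [0, 0, 0]}, {"dp": [0, 0, 0], "rotation": [0, 0, 0]}], "jaw": 0}}

```text
t: 14.85
eef_pos: [0.4938, -0.1243, 0.0829]
ee_rot: [-1.573, 0.004, 1.875]
force: [0.3, 0.3, -0.3]
width: 0.0413
```

Call:
{"name": "move_arm", "arguments": {"deltas": [{"dp": [0, 0, 0], "rotation": [0, 0, 0]}, {"dp": [0, 0, 0], "rotation": [0, 0, 0]}, {"dp": [0, 0, 0], "rotation": [0, 0, 0]}, {"dp": [0, 0, 0], "rotation": [0, 0, 0]}, {"dp": [0, 0, 0], "rotation": [0, 0, 0]}]}}

```text
t: 15.27
eef_pos: [0.4939, -0.1241, 0.0829]
ee_rot: [-1.573, 0.003, 1.875]
force: [0.8, 0.8, 0.4]
width: 0.0751
```

Call:
{"name": "move_arm", "arguments": {"deltas": [{"dp": [0, -12, 0], "rotation": [0, 0, 0]}, {"dp": [0, -22, 0], "rotation": [0, 0, 0]}, {"dp": [0, -28, 0], "rotation": [0, 0, 0]}, {"dp": [0, -30, 0], "rotation": [0, 0, 0]}, {"dp": [0, -20, 0], "rotation": [0, 0, 0]}]}}

```text
t: 15.68
eef_pos: [0.4896, -0.1241, 0.1935]
ee_rot: [-1.56, 0.0, 1.874]
force: [0.7, -0.2, 0.3]
width: 0.0876
```

Call:
{"name": "move_arm", "arguments": {"deltas": [{"dp": [0, -10, 0], "rotation": [0, 0, 0]}, {"dp": [0, 0, 0], "rotation": [0, 0, 0]}, {"dp": [0, 0, 0], "rotation": [0, 0, 0]}]}}

```text
t: 15.93
eef_pos: [0.4921, -0.124, 0.2094]
ee_rot: [-1.569, 0.003, 1.875]
force: [0.5, -0.2, -0.3]
width: 0.0875
```

```bash
python3 go.py 0.4942 -0.124 0.2 107; python3 look.py w17; python3 - <<'E'
from h import *
from station import arm
f=load("w17");T=f["T"];P=pts(f,T);hsv=cv2.cvtColor(f["pixels"],cv2.COLOR_RGB2HSV)
f2=arm.grab_frame("side");cv2.imwrite("pics/s17.png",f2["pixels"][...,::-1])
g=cv2.inRange(hsv,(50,100,50),(80,255,255))>0
for c,s,m in blobs(g,8):print(c.round(1),P[m].mean(0).round(4),np.median(P[m][:,2]).round(4))
v,u=np.indices(g.shape)
y=(cv2.inRange(hsv,(18,120,60),(34,255,255))>0)&(abs(P[...,2]-.096)<.005)
c,s,m=max(blobs(y,50),key=lambda b:b[1][4]);(cx,cy),ax,_=cv2.fitEllipse(cv2.findContours(m.astype(np.uint8),0,1)[0][0])
a=np.radians(76);B=np.array([[np.sin(a),-np.cos(a)],[np.cos(a),np.sin(a)]])
J=ray(f,cx,cy,.096,T);print("jar",J.round(4),s,ax,(B@(J[:2]-[.525,.004])).round(4),np.median(P[m][:,2]))
b=(P[...,2]>.109)&(P[...,2]<.1145)&(hsv[...,0]<15)&(hsv[...,1]>150);print("bar top z",np.median(P[b][:,2]),b.sum())
E
```

```text
t 15.93 pos [ 0.4921 -0.124   0.2094] yaw [-89.91   0.15 107.42] q [ 0.143  0.094 -0.378  0.003 -1.1    0.16 ] F [ 0.5 -0.2 -0.3] M [ 0.067  0.041 -0.001] w 0.0875
remaining dp [-0.6  9.4 -2.1] norm 9.6 rot [-0.09  0.42 -0.15]
green [279.9 162. ] [274 158  13   9 102]
green [278.6 213.8] [275 210   9   9  65]
[279.9 162. ] [ 0.5023 -0.1556  0.066 ] 0.066
[278.6 213.8] [ 0.4936 -0.1242  0.1189] 0.115
jar [0.5246 0.0215 0.096 ] [180 327  47  16 545] (15.602757453918457, 49.159542083740234) [-0.0046  0.0169] 0.09523685903142665
bar top z 0.1115254861787498 821
```

View pics/w17.png

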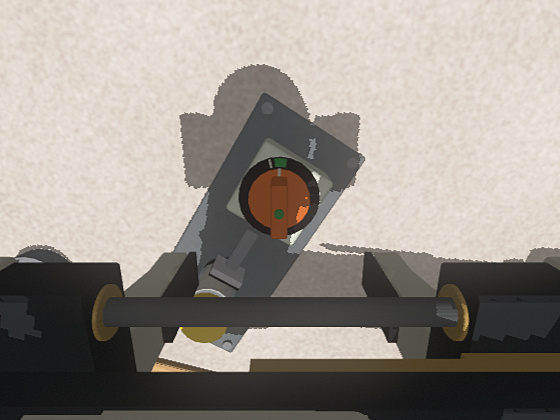

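View pics/s17.png

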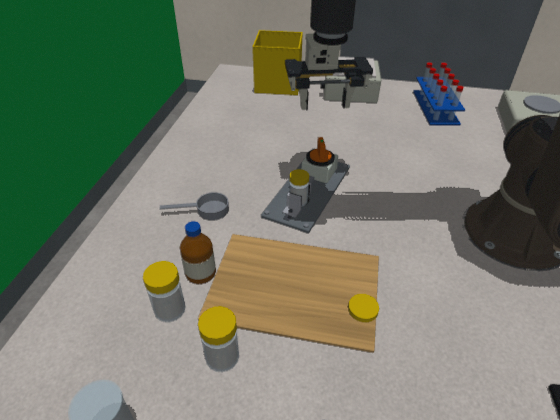

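```bash
python3 - <<'E'
from h import *
from station import arm
a=np.radians(76);B=np.array([[np.sin(a),-np.cos(a)],[np.cos(a),np.sin(a)]])
for n,n0 in(("side","side0"),("top","top0")):
    f=arm.grab_frame(n)
    if n=="side": cv2.imwrite("pics/s18.png",cv2.resize(f["pixels"][120:245,250:380,::-1],None,fx=4.5,fy=4.5,interpolation=cv2.INTER_CUBIC))
    hsv=cv2.cvtColor(f["pixels"],cv2.COLOR_RGB2HSV);P=pts(f)
    for c,s,m in blobs(cv2.inRange(hsv,(20,180,90),(32,255,255))>0,100):
        w=ray(f,*c,.096);print(n,c.round(1),s[4],w.round(4),"nest",(B@(w[:2]-[.525,.004])).round(4))
E
```

```text
side [274.7  60.3] 2444 [ 0.7311 -0.6475  0.096 ] nest [ 0.3576 -0.5823]
side [299.  176.8] 236 [0.5274 0.0202 0.096 ] nest [-0.0016  0.0163]
side [160.4 276.8] 886 [0.7268 0.3778 0.096 ] nest [0.1054 0.4115]
side [363.3 307.3] 679 [0.3534 0.3692 0.096 ] nest [-0.2548  0.3128]
side [217.  324.8] 1167 [0.5922 0.4554 0.096 ] nest [-0.044   0.4542]
top [168.4 123.8] 646 [0.7266 0.3854 0.096 ] nest [0.1033 0.4189]
top [129.  185.4] 676 [0.5914 0.4638 0.096 ] nest [-0.0468  0.4622]
top [203.9 298.8] 556 [0.3564 0.2982 0.096 ] nest [-0.2348  0.2447]
```

View pics/s18.png

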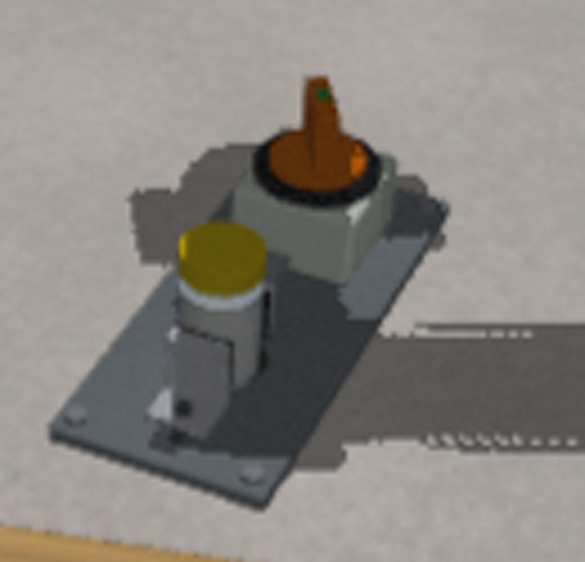

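```bash
python3 -c "
from station import arm
print(arm.job_done()); s=arm.get_state(); print(s['t'])"
```

```text
the job is handed in; nothing more can be done
None
the job is handed in; nothing more can be done
```

The job is handed in, at about 16 s on the robot's clock. The small yellow-lidded jar stands upright in the clamp, and the clutch has clicked once. No verdict was reported.

- **Placing:** I set the jar on the spot and let go. It stood about 2 mm across and 2.5 mm along from the nest point. The press on setting down peaked at about 24 N in the reading at the end of the move, against the 40 N limit.
- **Turning:** I turned the knob clockwise about 59°. The torque climbed to at least 0.21 N m, then fell to about 0. The pointer was then in the middle of the green zone.
- **After letting go:** The pointer was still in the green. The pin stood about 2 to 3.5 mm above where it started, though the depth readings for it are rough. The jar looked upright between both pads.
- **Bystanders:** The cap's position in the side and top views did not change. The bottle and pan look unmoved, judged by eye only. The gripper is open and well clear.

**Checks that disagreed:** The last two readings of the jar's position were poor. In the wrist view the lid was partly hidden, giving about +17 mm along the closing direction. The side view gave +16 mm, but it had read about 7 mm too far along before the pick, so I corrected it to about +9 mm. The knob's travel also gives about +8 mm, and the limit is +18 mm. The top camera could not see the jar because the arm was in the way.

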